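Let the ball formers out of the pedal keeper and lock its lid

ROBOT

A 7-joint arm with a two-finger parallel gripper is mounted at the origin on the work surface. World frame = base frame: x ahead of the robot, y to its left, z up, the work surface at z = 0. Lengths are in mm, angles in rad, forces in N, time in s.
With the tool pointing down it reaches from about 350 to 775 mm from the base axis. Payload 3.1 kg.
Tool frame: the origin (TCP) lies midway between the tips of the shut fingers; the grasp point (between the pads) lies 19 mm behind it (r.hold_point_z is the distance from the TCP to the grasp point, in mm); z points along the fingers, y is the line along which they close (so a half turn about z gives the same grasp; the last joint's range is limited). The gripper opens to 85 mm and grips with 20 to 120 N. Pads are 22 mm wide; open, the fingers measure 114 mm over their backs; the gripper's body (76 mm by 85 mm) begins 54 mm behind the grasp point. The pads swing forward as they close: fully open they stand 13 mm farther back than shut.
Start: joints at [1.116, 0.311, 0.014, 1.512, -0.004, 1.319, -0.027], TCP at [220.68, -503.804, 208.404] pointing down, gripper open.
Joint ranges: [-2.7, 2.7], [-0.3, 1.91], [-1.27, 1.3], [0.12, 2.57], [-1.44, 4.58], [0.2, 2.03], [-3.05, 3.05]. Speed limits (rad/s): [2.79, 2.79, 3.14, 3.14, 3.14, 3.14, 3.14].

INTERFACE

Orientations are given as a unit quaternion [w, x, y, z].
In Python, from station import r gives the robot as it stands. The module is installed in compiled form; this text tells all that it offers.
- The arm moves only by the shell command python3 -m jog 'ROWS' [FORCE]. ROWS is JSON, a list of rows, each an object of numbers: "dx", "dy", "dz": the shift along the tool's x, y, z scaled (see below); "ax", "ay", "az": the turn, a rotation vector about the tool's x, y, z scaled (see below); "gripper": the opening, from -1 (shut) to 1 (fully open), so that 0 is half open. In form: [{"dx": .., "dy": .., "dz": .., "ax": .., "ay": .., "az": .., "gripper": ..}, ...]. A call has 1 to 12 rows; each row is the pose to reach, as a shift and turn from the pose commanded when the call began, along the tool's axes at that moment; what a row does not reach only later rows make up. The controller multiplies each number of a shift by 0.75 m and each number of a turn by pi/2 rad. A row lasts 1/8 s, in which the tool goes at most 62.5 mm and 10.7 degrees, less where a joint would pass 70% of its speed; a pose out of reach is approached as far as the arm can. A call with a number of a shift or a turn outside -1 to 1 is refused whole. A call with a gripper value outside its range is refused whole. The fingers move at their own pace and stop on an object; FORCE is the grip in N (left out, the last holds). Time passes only in rows, so rows that repeat a pose let the fingers close. It gives the time, the measured TCP pose, the force, the opening and the grip force at its end, in the units of the state.
- r.observe(): the state, without advancing time (a new reading comes with each control period).
- r.grab_frame(name): name is "side" or "top"; returns a dict with "img" (384x512x3 uint8, red, green, blue), "fx", "fy", "cx", "cy" (pixels), "cam_to_world" (4x4, takes a point from camera to world coordinates). Camera axes: x right, y up, looking along -z (the intrinsics and any distortion apply to the point x, -y, -z); pixel columns grow to the right and rows downward; lengths in mm; the calibration is good to about 2 mm. A picture is of the moment at which its call begins. There is no depth.
- r.hand_in(): hands the job in; it is judged then, once.
The state is a dict: "time_s": time; "joints": joint angles; "dq": joint speeds; "tau": joint torques, N m; "tool_pos": TCP position; "orientation": TCP orientation; "contact_force": force on the tool from outside, world axes, zero at the start; "moment": the same for the moment, N m; "gripper_width": opening from 0.0 (shut) to 1.0 (fully open); "grip_force": force on a finger pad.
Only numpy, scipy, OpenCV 4.12 (cv2) and the standard library are available. Lean on these libraries where they do the work, as an engineer would, in place of code of your own. Each camera call takes 0.05 s, during which the arm holds its last target. There are 200 camera calls.

TASK

Press the red pedal of the former keeper all the way down so that its clear lid rises and both wooden balls roll out into the open front tray, then ease the pedal gently back up until the lid is fully shut, without letting it slam. Then lock the pedal: push the yellow-handled pin through both brass eyelets, outer one first, so that its tip stands well out beyond the inner one, and leave it there. Work the lid only by its pedal, and do not knock over the wooden eggs or the bowl.

Things in the scene. Friction and masses are not known exactly. Their poses are not given: they have to be found in the camera images.
- keeper: Former keeper, fixed. Steel base, x -230 to 190, y -140 to 75 mm. Ball trough along x at y 30, 60 wide inside, falling to -x: under the clear lid from x 165 to -50 (130 high), then an open tray to x -225 (walls 76 high). Grey housing x -50 to 120, y -125 to -35, 100 high; pedal in front of it. Origin at table height; x from tray to lid hinge (away from the robot at yaw 0), y left, z up.
- pedal (a joint): Angle of the pedal: 0 fully up, 0.35 rad fully down. The lid follows it, 2 rad for each rad of pedal (0.70 rad when open). A spring and the lid's weight slam it shut if the pedal is let go: bring it back up over about 2 s, for faster than 0.75 rad/s is a slam.
- lid_edge (a point): Middle of the clear lid's front top edge (blue strip). The lid (70 mm wide, with a skirt 78 mm deep under this edge) turns about its far edge, 210 mm behind. Shut, this point is 136 mm above the table; open it is about 270 mm.
- pedal_pad (a point): Centre of the top face of the red pedal pad (50 x 55 mm; at rest tilted 20 degrees down towards the housing, level when fully pressed). At rest at keeper x -184, y -85 mm, 87 mm above the table; fully pressed about 49 mm lower (7 to 10 N, then a hard stop), on an arc about a hinge along y at keeper x -45 mm, 30 mm above the table.
- eye_outer (a point): Centre of the fixed outer brass eyelet (clear hole 15 mm, outside 26 mm, 5 mm thick), on a post on the keeper's base at keeper x -100, y -125 mm, 70 mm above the table. The hole's axis lies along the keeper's y.
- eye_inner (a point): Centre of the equal inner brass eyelet, on the pedal arm, 27.5 mm to keeper +y of the outer one; in line with it only when the pedal is fully up. Behind it, the trough's wall stands at keeper y -5 mm.
- pin_grip (a point): Centre of the locking pin's yellow handle, a block 30 mm long, 12 wide, 20 high. Its x axis points along the pin to the tip. The pin (50 g) first lies level, 50 mm above the table, in a fixed wooden cradle (70 x 36 mm, 58 mm high), its handle free in the air beyond the cradle's end, 48 mm from the cradle's centre.
- pin_tip (a point): Tip of the locking pin: the round-ended steel shaft, 8 mm thick, runs from the handle (15 mm from its centre) to the tip, 85 mm from the handle's centre.
- ball_a_center (a point): Centre of a wooden ball former, 44 mm across, at first behind the lid in the keeper.
- ball_b_center (a point): Centre of the other wooden ball former, 44 mm across, at first behind the first.
- egg_a: Bystander: standing wooden egg, 62 mm across, 87 mm high; origin under its foot, z up.
- egg_b: Bystander: an equal wooden egg.
- bowl: Bystander: steel bowl, 90 mm across, 50 mm high; origin under its base, z up.

How it is judged (in metres and radians):
On the way, in this order (a step that is already met when the one before it is completed fails the run):
1. the pedal is pressed all the way down: over 0.31 rad, with the lid risen (value of joint pedal above 0.31 rad and height (world z) of lid_edge above 0.24 m), for 0.3 s.
2. the lid is shut again and the pedal up (below 0.025 rad) with both balls in the open front tray (value of joint pedal below 0.025 rad and height (world z) of lid_edge below 0.146 m and x of ball_a_center in the frame of keeper between -0.225 and -0.085 m and y of ball_a_center in the frame of keeper between -0.002 and 0.062 m and z of each of ball_a_center, ball_b_center in the frame of keeper below 0.09 m and x of ball_b_center in the frame of keeper between -0.225 and -0.085 m and y of ball_b_center in the frame of keeper between -0.002 and 0.062 m), for 0.2 s.
3. the pin is through both eyelets (x of pin_tip in the frame of keeper between -0.114 and -0.086 m and z of pin_tip in the frame of keeper between 0.054 and 0.086 m and y of pin_tip in the frame of keeper above -0.085 m and x of pin_grip in the frame of keeper between -0.114 and -0.086 m and z of pin_grip in the frame of keeper between 0.052 and 0.088 m and y of pin_grip in the frame of keeper below -0.125 m), for 0.2 s.
At the end, for the whole second after the job is handed in: Lid shut, pedal fully up (under 0.025 rad) and still; both balls in the open front tray; pin through both eyelets: tip 12 mm or more past the inner one, handle outside the outer one, both within 14 mm of the axis sideways and 16 mm in height; eggs and bowl upright (tilt under 0.5 rad) (all of step 2 and all of step 3 and angle between each of egg_a, egg_b, bowl's own z axis and vertical below 0.5 rad and velocity of joint pedal below 0.1 rad/s); the robot touches nothing.
It fails at once if the lid slams: the pedal comes up faster than 0.75 rad/s (velocity of joint pedal below -0.75 rad/s).
It fails at once if the robot pushes the lid itself (over 2 N) (contact force between lid and the arm above 2 N or contact force between lid and the fingers above 2 N).
It fails at once if an egg or the bowl is knocked over (tilt over 0.5 rad) (angle between any of egg_a, egg_b, bowl's own z axis and vertical above 0.5 rad).
It also fails if it takes over 72 s, if anything falls off the work surface, if the arm or the gripper's body presses on something with over 40 N, if the wrist force passes 120 N, or if a joint passes its speed limit or range.

## Working session

There is one attempt and no reset: what is moved stays moved. The work goes in short steps, Python scripts to look and compute and a shell command to move; the robot and the scene stay as the last step left them, time stands still between calls to the robot, and variables do not carry over. Pictures are saved under pics/ and viewed, at most 10 in all, crops included, and the job is handed in when it is done.

```bash
mkdir -p pics
python3 - <<'E'
from station import r
import cv2,numpy as np
o=r.observe();print(o)
for n in("side","top"):
    f=r.grab_frame(n);cv2.imwrite(f"pics/{n}0.png",cv2.cvtColor(f["img"],cv2.COLOR_RGB2BGR))
    print({k:np.round(v,3).tolist() if k=="cam_to_world" else v for k,v in f.items() if k!="img"})
E
```

```text
{'time_s': 0.0, 'joints': array([ 1.11629854,  0.31170875,  0.01397677,  1.51303576, -0.00440708,
        1.31920516, -0.02723387]), 'dq': array([-1.54380800e-03, -1.82550067e-03, -1.11189447e-04,  1.44715585e-03,
        1.25491854e-05, -1.72689757e-04,  2.43280009e-04]), 'tau': array([ 1.49025723e-04, -3.79909158e+01,  1.46105723e-01, -2.30596000e+01,
        1.21594322e-02,  1.37880500e-02, -1.67799709e-05]), 'tool_pos': array([ 220.35344601, -503.08273365,  207.33898776]), 'orientation': array([-1.12907269e-03,  9.78768885e-01,  2.04963696e-01, -2.79304520e-04]), 'contact_force': array([-0.17715708,  0.22802652, -0.48574408]), 'moment': array([ 0.02353857,  0.02089823, -0.01429999]), 'grip_force': 0.0, 'gripper_width': 1.0031056957074618}
{'fx': 379.9216468685422, 'fy': 379.9216468685422, 'cx': 248.1159481638581, 'cy': 192.47930633596462, 'cam_to_world': [[-0.901, 0.249, -0.355, 239.511], [-0.434, -0.514, 0.74, 741.329], [0.002, 0.82, 0.572, 684.828], [0.0, 0.0, 0.0, 1.0]]}
{'fx': 384.4685475794063, 'fy': 384.4685475794063, 'cx': 258.8199753108838, 'cy': 183.91964886110898, 'cam_to_world': [[0.022, 0.979, -0.202, 353.342], [-1.0, 0.02, -0.009, -10.967], [-0.005, 0.202, 0.979, 1253.116], [0.0, 0.0, 0.0, 1.0]]}
```

View pics/top0.png

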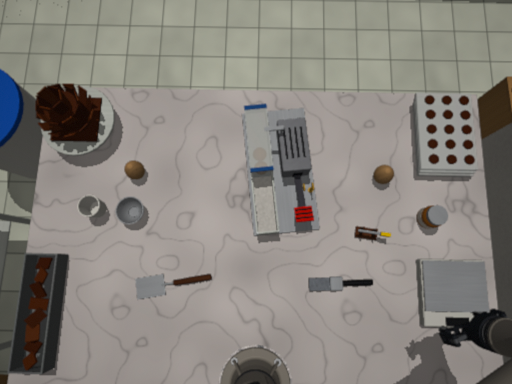

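View pics/side0.png

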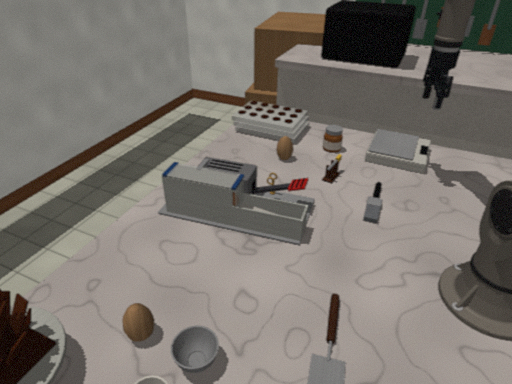

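The top view shows the keeper at about (280,170) with its tray towards the robot, the lid's blue strips at (256,107) and (261,170), and the red pad at (304,214). The yellow handle is at (385,235), the cradle at (366,233) and an egg at (384,174).

```bash
cat > h.py <<'E'
from station import r
import cv2,numpy as np
def grab(n):
    f=r.grab_frame(n);f["hsv"]=cv2.cvtColor(f["img"],cv2.COLOR_RGB2HSV);return f
def ray(f,u,v):
    M=f["cam_to_world"];d=M[:3,:3]@np.array([(u-f["cx"])/f["fx"],-(v-f["cy"])/f["fy"],-1]);return M[:3,3],d
def onz(f,u,v,z):
    c,d=ray(f,u,v);return c+d*(z-c[2])/d[2]
def tri(f,p,g,q):
    c,d=ray(f,*p);e,k=ray(g,*q);s=np.linalg.lstsq(np.c_[d,-k],e-c,rcond=None)[0]
    a,b=c+d*s[0],e+k*s[1];return (a+b)/2,np.linalg.norm(a-b)
def blobs(f,lo,hi,box,amin=8):
    m=cv2.inRange(f["hsv"],np.array(lo),np.array(hi));k=np.zeros_like(m);x0,y0,x1,y1=box;k[y0:y1,x0:x1]=m[y0:y1,x0:x1]
    n,_,s,c=cv2.connectedComponentsWithStats(k);return [(c[i].round(1).tolist(),s[i].tolist()) for i in range(1,n) if s[i][4]>=amin]
E
python3 - <<'E'
from h import *
t=grab("top");s=grab("side")
B=([105,120,60],[130,255,255]);Y=([18,150,100],[35,255,255]);R=([0,180,120],[6,255,255]);E=([5,90,40],[18,220,200])
for nm,c in dict(blue=B,yel=Y,red=R,brown=E).items():
    for n,f,b in(("top",t,(100,90,420,260)),("side",s,(100,100,380,345))):print(nm,n,blobs(f,*c,b))
for n,f,b in(("top",t,(235,95,410,250)),("side",s,(150,120,390,250))):
    x0,y0,x1,y1=b;k=cv2.resize(f["img"][y0:y1,x0:x1],None,fx=3.3,fy=3.3,interpolation=cv2.INTER_CUBIC);cv2.imwrite(f"pics/{n}c.png",cv2.cvtColor(k,cv2.COLOR_RGB2BGR))
E
```

```text
blue top [([255.1, 106.4], [245, 104, 21, 5, 66]), ([261.4, 169.0], [251, 167, 22, 5, 76])]
blue side [([169.4, 168.7], [163, 163, 14, 13, 37]), ([237.4, 181.2], [232, 175, 11, 13, 50])]
yel top [([385.3, 234.1], [381, 232, 10, 5, 36])]
yel side [([338.6, 156.7], [337, 155, 4, 5, 14])]
red top [([301.7, 207.4], [295, 206, 16, 4, 23]), ([303.1, 210.7], [295, 209, 17, 5, 44]), ([303.9, 214.9], [296, 213, 17, 5, 42]), ([304.1, 219.3], [296, 217, 17, 5, 54])]
red side [([297.0, 183.9], [293, 179, 10, 10, 44]), ([304.1, 183.2], [302, 179, 5, 9, 20]), ([289.6, 186.8], [289, 184, 3, 6, 8])]
brown top [([134.2, 169.5], [125, 161, 20, 18, 273]), ([383.2, 174.0], [374, 165, 20, 19, 279]), ([357.0, 231.0], [355, 227, 6, 10, 32]), ([368.1, 228.9], [363, 228, 11, 3, 15]), ([366.4, 234.3], [362, 233, 10, 4, 27])]
brown side [([138.2, 124.9], [100, 100, 88, 54, 802]), ([247.2, 101.8], [212, 100, 66, 8, 232]), ([286.1, 108.4], [284, 107, 5, 3, 11]), ([288.1, 120.6], [286, 120, 6, 3, 8]), ([332.4, 137.8], [324, 133, 18, 10, 119]), ([284.3, 147.8], [277, 136, 15, 24, 275]), ([331.5, 150.1], [324, 148, 16, 4, 27]), ([272.1, 178.7], [270, 176, 5, 7, 13]), ([327.2, 179.2], [323, 177, 10, 5, 30]), ([233.5, 198.5], [233, 193, 2, 12, 24]), ([332.8, 317.0], [327, 294, 12, 47, 319]), ([137.6, 322.2], [123, 304, 30, 37, 874])]
```

View pics/topc.png

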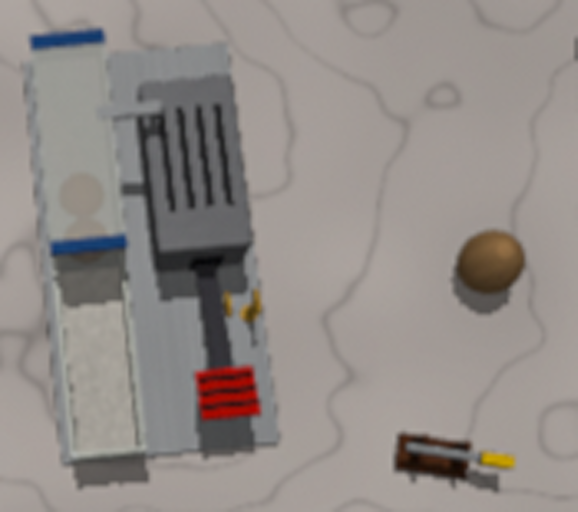

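View pics/sidec.png

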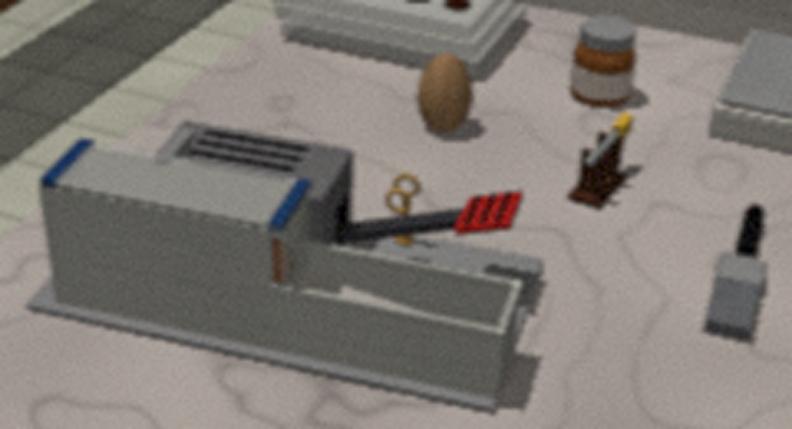

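The crops show the pin's shaft running left from the yellow handle at crop (497,460), so its tip points to +y. The eyelets sit at crop (228,302) and (250,308). Next I compute the poses.

```bash
cat > pose.py <<'E'
from h import *
t=grab("top");s=grab("side")
F=onz(t,261.4,169,136);H=onz(t,255.1,106.4,136)
F2,e1=tri(t,(261.4,169),s,(237.4,181.2));H2,e2=tri(t,(255.1,106.4),s,(169.4,168.7))
print("front",F,F2,e1,"hinge",H,H2,e2,"len",np.linalg.norm(F-H))
d=(H-F)[:2];yaw=np.arctan2(d[1],d[0]);c,q=np.cos(yaw),np.sin(yaw);Rk=np.array([[c,-q],[q,c]])
m=(F+H)[:2]/2
O=m-Rk@[55,30];print("yaw",yaw,"O",O)
for n,p in dict(pad=[-184,-85],eo=[-100,-125],ei=[-100,-97.5]).items():print(n,O+Rk@p)
print("pad meas",onz(t,303.4,214,87),tri(t,(303.4,214),s,(298,184)))
print("eo meas",onz(t,235+250/3.3,95+308/3.3,70),"ei",onz(t,235+228/3.3,95+302/3.3,70))
g=onz(t,385.3,234.1,59);g2=tri(t,(385.3,234.1),s,(338.6,156.7));cr=onz(t,366.2,233.2,58)
print("grip",g,g2,"cradle",cr,"tip ang",np.arctan2(*(cr-g)[[1,0]]),np.linalg.norm(cr-g))
ys,xs=np.where(cv2.inRange(t["hsv"],(18,150,100),(35,255,255))[225:245,375:400]);print("yel",sorted(zip(xs+375,ys+225))[0::7])
print("egg",onz(t,383.2,174,45))
E
python3 pose.py
```

```text
front [629.34171317  -7.27700984 136.        ] [630.23570786  -7.21152125 133.08711218] 0.3563493436509419 hinge [828.37587805  16.25126926 136.        ] [830.99641375  16.63766913 131.38307534] 1.323195465241643 len 200.4200057525609
yaw 0.11766619629091493 O [677.76094908 -31.76214725]
pad [ 505.01181416 -137.77505394]
eo [ 593.12677528 -167.63729813]
ei [ 589.89841655 -140.32745192]
pad meas [ 502.99240943 -137.86969131   87.        ] (array([ 503.4251937 , -138.37156766,   82.63886813]), np.float64(0.25824713996029436))
eo meas [ 586.46940172 -162.89978011   70.        ] ei [ 591.84874084 -142.04514924   70.        ]
grip [ 449.58145054 -393.12368004   59.        ] (array([ 449.14651288, -394.39813071,   55.38208229]), np.float64(1.4710872755950941)) cradle [ 451.18044321 -334.69278973   58.        ] tip ang 1.543437618214372 58.46131815640933
yel [(np.int64(381), np.int64(232)), (np.int64(382), np.int64(235)), (np.int64(384), np.int64(235)), (np.int64(386), np.int64(236)), (np.int64(388), np.int64(235)), (np.int64(390), np.int64(235))]
egg [ 643.23604758 -399.47315933   45.        ]
```

```bash
python3 -m jog '[{"dx":0.537,"dy":-0.296,"az":-0.812,"gripper":-1},{"dx":0.537,"dy":-0.296,"az":-0.812,"gripper":-1},{"dx":0.537,"dy":-0.296,"az":-0.812,"gripper":-1},{"dx":0.537,"dy":-0.296,"az":-0.812,"gripper":-1},{"dx":0.537,"dy":-0.296,"az":-0.812,"gripper":-1},{"dx":0.537,"dy":-0.296,"az":-0.812,"gripper":-1},{"dx":0.537,"dy":-0.296,"az":-0.812,"gripper":-1},{"dx":0.537,"dy":-0.296,"az":-0.812,"gripper":-1},{"dx":0.537,"dy":-0.296,"dz":0.1,"az":-0.812,"gripper":-1},{"dx":0.537,"dy":-0.296,"dz":0.1,"az":-0.812,"gripper":-1},{"dx":0.537,"dy":-0.296,"dz":0.1,"az":-0.812,"gripper":-1},{"dx":0.537,"dy":-0.296,"dz":0.1,"az":-0.812,"gripper":-1}]'
python3 - <<'E'
from h import *
from scipy.spatial.transform import Rotation as R
o=r.observe();q=o["orientation"];print(R.from_quat([*q[1:],q[0]]).as_matrix().round(3),o["joints"].round(2))
t=grab("top");k=cv2.resize(t["img"][95:250,235:410],None,fx=3.3,fy=3.3);cv2.imwrite("pics/t1.png",cv2.cvtColor(k,cv2.COLOR_RGB2BGR))
E
```

```text
[[ 0.916  0.401 -0.   ]
 [ 0.401 -0.916  0.001]
 [-0.    -0.001 -1.   ]] [ 1.12  0.31  0.01  1.51 -0.    1.32 -0.03]schema error: expected keys dx, dy, dz, ax, ay, az, gripper
```

```bash
python3 -m jog '[{"dx":0.537,"dy":-0.296,"dz":0,"ax":0,"ay":0,"az":-0.812,"gripper":-1},{"dx":0.537,"dy":-0.296,"dz":0,"ax":0,"ay":0,"az":-0.812,"gripper":-1},{"dx":0.537,"dy":-0.296,"dz":0,"ax":0,"ay":0,"az":-0.812,"gripper":-1},{"dx":0.537,"dy":-0.296,"dz":0,"ax":0,"ay":0,"az":-0.812,"gripper":-1},{"dx":0.537,"dy":-0.296,"dz":0,"ax":0,"ay":0,"az":-0.812,"gripper":-1},{"dx":0.537,"dy":-0.296,"dz":0,"ax":0,"ay":0,"az":-0.812,"gripper":-1},{"dx":0.537,"dy":-0.296,"dz":0,"ax":0,"ay":0,"az":-0.812,"gripper":-1},{"dx":0.537,"dy":-0.296,"dz":0,"ax":0,"ay":0,"az":-0.812,"gripper":-1},{"dx":0.537,"dy":-0.296,"dz":0.1,"ax":0,"ay":0,"az":-0.812,"gripper":-1},{"dx":0.537,"dy":-0.296,"dz":0.1,"ax":0,"ay":0,"az":-0.812,"gripper":-1},{"dx":0.537,"dy":-0.296,"dz":0.1,"ax":0,"ay":0,"az":-0.812,"gripper":-1},{"dx":0.537,"dy":-0.296,"dz":0.1,"ax":0,"ay":0,"az":-0.812,"gripper":-1}]'
python3 - <<'E'
from h import *
from scipy.spatial.transform import Rotation as R
o=r.observe();q=o["orientation"];print(R.from_quat([*q[1:],q[0]]).as_matrix().round(3),o["joints"].round(2))
t=grab("top");k=cv2.resize(t["img"][95:250,235:410],None,fx=3.3,fy=3.3);cv2.imwrite("pics/t1.png",cv2.cvtColor(k,cv2.COLOR_RGB2BGR))
E
```

```text
time_s: 1.85
tool_pos: [502.2, -139.7, 135.6]
orientation: [0.002, 0.665, 0.747, 0.001]
contact_force: [1.1, -0.3, 0.8]
gripper_width: 0.0
grip_force: 0.0
[[-0.116  0.993  0.004]
 [ 0.993  0.116 -0.001]
 [-0.002  0.004 -1.   ]] [ 0.58  0.34 -0.43  1.69  0.15  1.14  0.22]
```

```bash
python3 -m jog '[{"dx":0,"dy":0,"dz":0.05,"ax":0,"ay":0,"az":0,"gripper":-1},{"dx":0,"dy":0,"dz":0.06,"ax":0,"ay":0,"az":0,"gripper":-1},{"dx":0,"dy":0,"dz":0.07,"ax":0,"ay":0,"az":0,"gripper":-1},{"dx":0,"dy":0,"dz":0.08,"ax":0,"ay":0,"az":0,"gripper":-1},{"dx":0,"dy":0,"dz":0.09,"ax":0,"ay":0,"az":0,"gripper":-1},{"dx":0,"dy":0,"dz":0.1,"ax":0,"ay":0,"az":0,"gripper":-1},{"dx":0,"dy":0,"dz":0.11,"ax":0,"ay":0,"az":0,"gripper":-1},{"dx":0,"dy":0,"dz":0.12,"ax":0,"ay":0,"az":0,"gripper":-1},{"dx":0,"dy":0,"dz":0.125,"ax":0,"ay":0,"az":0,"gripper":-1},{"dx":0,"dy":0,"dz":0.125,"ax":0,"ay":0,"az":0,"gripper":-1}]'
python3 - <<'E'
from h import *
s=grab("side");print(blobs(s,[105,120,60],[130,255,255],(100,80,380,345)))
E
```

```text
time_s: 3.15
tool_pos: [499.6, -139.6, 40.2]
orientation: [-0.0, 0.665, 0.747, -0.001]
contact_force: [-4.6, 0.2, 7.2]
gripper_width: -0.002
grip_force: 3.3
[([232.5, 157.4], [227, 152, 12, 12, 35]), ([169.2, 167.6], [164, 163, 11, 12, 16])]
```

```bash
python3 -m jog '[{"dx":0,"dy":0,"dz":0.004,"ax":0,"ay":0,"az":0,"gripper":-1},{"dx":0,"dy":0,"dz":0.007,"ax":0,"ay":0,"az":0,"gripper":-1},{"dx":0,"dy":0,"dz":0.007,"ax":0,"ay":0,"az":0,"gripper":-1},{"dx":0,"dy":0,"dz":0.007,"ax":0,"ay":0,"az":0,"gripper":-1},{"dx":0,"dy":0,"dz":0.007,"ax":0,"ay":0,"az":0,"gripper":-1},{"dx":0,"dy":0,"dz":0.007,"ax":0,"ay":0,"az":0,"gripper":-1},{"dx":0,"dy":0,"dz":0.007,"ax":0,"ay":0,"az":0,"gripper":-1},{"dx":0,"dy":0,"dz":0.007,"ax":0,"ay":0,"az":0,"gripper":-1}]'
python3 - <<'E'
from h import *
s=grab("side");t=grab("top");B=[105,120,60],[130,255,255]
b=blobs(s,*B,(100,80,380,345));a=blobs(t,*B,(240,80,280,200));print(b,a)
for p in a:
  for q in b: print(tri(t,p[0],s,q[0]))
a=t["img"][80:250,220:350];b=s["img"][110:250,150:330]
k=np.hstack([cv2.resize(a,(390,510)),cv2.resize(b,(400,510))]);cv2.imwrite("pics/open.png",cv2.cvtColor(k,cv2.COLOR_RGB2BGR))
E
```

```text
time_s: 4.2
tool_pos: [499.5, -139.7, 35.2]
orientation: [-0.0, 0.665, 0.747, -0.001]
contact_force: [-3.5, -0.9, 7.8]
gripper_width: 0.005
grip_force: 3.4
[([230.3, 153.2], [225, 148, 11, 12, 28]), ([169.2, 167.5], [164, 163, 11, 12, 18])] [([255.2, 105.7], [245, 104, 21, 4, 48]), ([260.9, 155.8], [249, 154, 25, 5, 72])]
(array([717.71837122,  -3.66656897, 231.10019981]), np.float64(137.1792802686558))
(array([831.63870923,  16.23090262, 134.95995425]), np.float64(1.0129245917561394))
(array([648.24077134,  -5.30649753, 214.12490804]), np.float64(0.3539278459765421))
(array([729.78048418,  31.31257312, 156.58467588]), np.float64(145.2365088566124))
```

View pics/open.png

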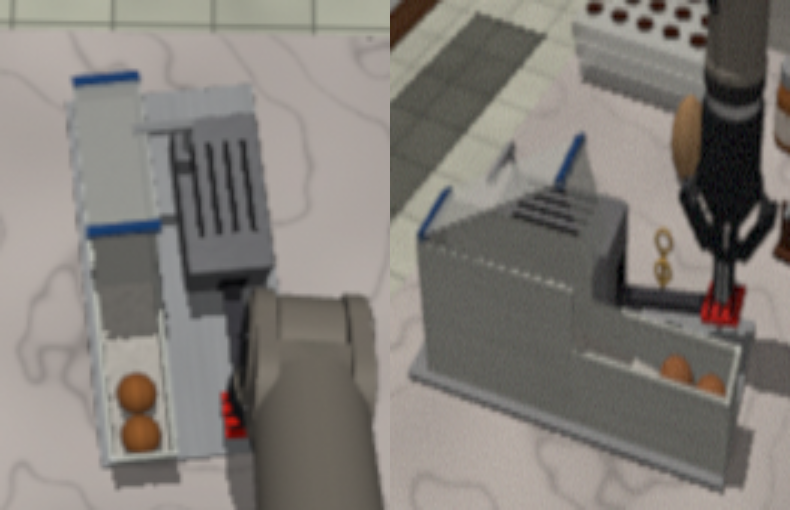

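The balls are out in the tray at crop (137,392) and (142,433). The lid edge is only at about 214 mm, so the pedal is not all the way down yet. I'll press further in steps.

```bash
cat > lid.py <<'E'
from h import *
s=grab("side");t=grab("top");B=[105,120,60],[130,255,255]
b=blobs(s,*B,(200,80,380,345));a=blobs(t,*B,(240,110,280,200))
print("lid",[tri(t,p[0],s,q[0]) for p in a for q in b])
R=([0,180,120],[6,255,255]);print("red",blobs(t,*R,(285,195,325,230)),blobs(s,*R,(270,160,330,220)))
print(r.observe()["contact_force"].round(1),r.observe()["tool_pos"].round(1))
E
python3 -m jog '[{"dx":0,"dy":0,"dz":0.005,"ax":0,"ay":0,"az":0,"gripper":-1},{"dx":0,"dy":0,"dz":0.01,"ax":0,"ay":0,"az":0,"gripper":-1},{"dx":0,"dy":0,"dz":0.01,"ax":0,"ay":0,"az":0,"gripper":-1}]'; python3 lid.py
```

```text
time_s: 4.68
tool_pos: [499.1, -139.8, 27.3]
orientation: [-0.001, 0.665, 0.747, -0.002]
contact_force: [-3.6, -0.3, 6.6]
gripper_width: -0.0
grip_force: 3.5
lid [(array([657.81300989,  -3.97796241, 231.95964901]), np.float64(0.47203027797624936))]
red [([295.8, 219.6], [294, 215, 5, 10, 25])] [([297.0, 198.0], [290, 195, 16, 6, 41])]
[-4.5 -0.6  6.6] [ 499.1 -139.8   27.5]
```

Run:
```python
from h import *
s=grab("side")["img"];k=cv2.resize(s[120:220,240:350],None,fx=5.4,fy=5.4,interpolation=cv2.INTER_CUBIC);cv2.imwrite("pics/z.png",cv2.cvtColor(k,cv2.COLOR_RGB2BGR))
f=r.grab_frame("side");M=f["cam_to_world"]
for z in (27,60,87):
  p=np.array([499,-139.8,z])-M[:3,3];c=M[:3,:3].T@p;print(z,f["cx"]-f["fx"]*c[0]/c[2],f["cy"]+f["fy"]*c[1]/c[2])
```

```text
27 298.09032809657003 199.83843997109722
60 298.9679103986228 190.62262625310265
87 299.7086198888352 182.84416414763345
```

View pics/z.png

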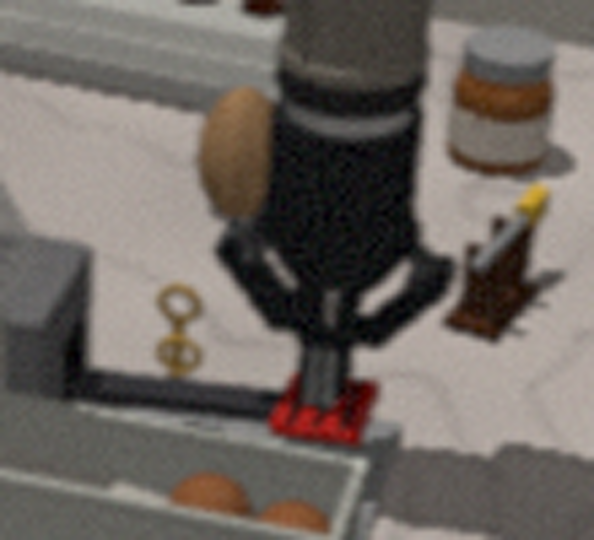

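The fingertip rests on the pad at crop (325,405) and the pedal arm is nearly level. I'll keep pressing gently towards the stop.

```bash
python3 -m jog '[{"dx":0,"dy":0,"dz":0.006,"ax":0,"ay":0,"az":0,"gripper":-1},{"dx":0,"dy":0,"dz":0.012,"ax":0,"ay":0,"az":0,"gripper":-1},{"dx":0,"dy":0,"dz":0.012,"ax":0,"ay":0,"az":0,"gripper":-1}]'; python3 lid.py
```

```text
time_s: 5.25
tool_pos: [498.9, -139.9, 18.2]
orientation: [-0.001, 0.665, 0.747, -0.002]
contact_force: [-4.8, -1.8, 7.2]
gripper_width: -0.002
grip_force: 3.6
lid [(array([671.9462956 ,  -3.97475787, 251.7892127 ]), np.float64(0.4261726726988522))]
red [([296.2, 221.0], [295, 220, 4, 3, 10])] [([291.8, 198.3], [291, 197, 3, 4, 10]), ([295.9, 199.8], [294, 198, 4, 4, 12]), ([300.5, 201.2], [299, 200, 4, 3, 10])]
[-4.4 -1.1  8. ] [ 498.9 -139.9   18.4]
```

```bash
python3 -m jog '[{"dx":0,"dy":0,"dz":0.006,"ax":0,"ay":0,"az":0,"gripper":-1},{"dx":0,"dy":0,"dz":0.01,"ax":0,"ay":0,"az":0,"gripper":-1},{"dx":0,"dy":0,"dz":0.01,"ax":0,"ay":0,"az":0,"gripper":-1}]'; python3 lid.py
```

```text
time_s: 5.72
tool_pos: [499.0, -139.9, 12.5]
orientation: [-0.001, 0.665, 0.747, -0.002]
contact_force: [-8.5, -0.3, 17.3]
gripper_width: -0.0
grip_force: 8.7
lid []
red [([295.9, 221.3], [294, 220, 5, 4, 13])] []
[-8.6 -0.6 18.3] [ 499.  -139.9   12.5]
```

The force has risen to 17 N, so this is the stop. I'll hold briefly, then ease up at about 30 mm/s.

```bash
python3 -m jog '[{"dx":0,"dy":0,"dz":0,"ax":0,"ay":0,"az":0,"gripper":-1},{"dx":0,"dy":0,"dz":0,"ax":0,"ay":0,"az":0,"gripper":-1},{"dx":0,"dy":0,"dz":-0.004,"ax":0,"ay":0,"az":0,"gripper":-1},{"dx":0,"dy":0,"dz":-0.008,"ax":0,"ay":0,"az":0,"gripper":-1},{"dx":0,"dy":0,"dz":-0.012,"ax":0,"ay":0,"az":0,"gripper":-1},{"dx":0,"dy":0,"dz":-0.017,"ax":0,"ay":0,"az":0,"gripper":-1},{"dx":0,"dy":0,"dz":-0.022,"ax":0,"ay":0,"az":0,"gripper":-1},{"dx":0,"dy":0,"dz":-0.027,"ax":0,"ay":0,"az":0,"gripper":-1},{"dx":0,"dy":0,"dz":-0.032,"ax":0,"ay":0,"az":0,"gripper":-1},{"dx":0,"dy":0,"dz":-0.037,"ax":0,"ay":0,"az":0,"gripper":-1},{"dx":0,"dy":0,"dz":-0.042,"ax":0,"ay":0,"az":0,"gripper":-1},{"dx":0,"dy":0,"dz":-0.047,"ax":0,"ay":0,"az":0,"gripper":-1}]'; python3 lid.py
```

```text
time_s: 7.32
tool_pos: [504.4, -139.2, 47.9]
orientation: [0.003, 0.664, 0.748, 0.002]
contact_force: [2.8, 0.4, 4.7]
gripper_width: 0.007
grip_force: 2.9
lid [(array([635.7413929 ,  -6.94448566, 181.29099615]), np.float64(0.8353587388593676))]
red [([296.6, 218.1], [295, 217, 5, 4, 14])] [([290.8, 191.5], [290, 190, 3, 4, 8]), ([297.7, 192.1], [293, 190, 11, 4, 23])]
[1.2 0.1 6.4] [ 504.6 -139.2   48.3]
```

```bash
python3 -m jog '[{"dx":0,"dy":0,"dz":-0.004,"ax":0,"ay":0,"az":0,"gripper":-1},{"dx":0,"dy":0,"dz":-0.008,"ax":0,"ay":0,"az":0,"gripper":-1},{"dx":0,"dy":0,"dz":-0.012,"ax":0,"ay":0,"az":0,"gripper":-1},{"dx":0,"dy":0,"dz":-0.016,"ax":0,"ay":0,"az":0,"gripper":-1},{"dx":0,"dy":0,"dz":-0.02,"ax":0,"ay":0,"az":0,"gripper":-1},{"dx":0,"dy":0,"dz":-0.024,"ax":0,"ay":0,"az":0,"gripper":-1},{"dx":0,"dy":0,"dz":-0.028,"ax":0,"ay":0,"az":0,"gripper":-1},{"dx":0,"dy":0,"dz":-0.032,"ax":0,"ay":0,"az":0,"gripper":-1},{"dx":0,"dy":0,"dz":-0.036,"ax":0,"ay":0,"az":0,"gripper":-1},{"dx":0,"dy":0,"dz":-0.04,"ax":0,"ay":0,"az":0,"gripper":-1},{"dx":0,"dy":0,"dz":-0.045,"ax":0,"ay":0,"az":0,"gripper":-1},{"dx":0,"dy":0,"dz":-0.055,"ax":0,"ay":0,"az":0,"gripper":-1}]'; python3 lid.py
```

```text
time_s: 8.93
tool_pos: [500.0, -138.8, 86.9]
orientation: [-0.001, 0.664, 0.747, -0.0]
contact_force: [0.2, 0.5, -0.3]
gripper_width: -0.003
grip_force: 0.0
lid [(array([630.59986893,  -7.28853775, 131.75581098]), np.float64(0.2031153666577994))]
red [([297.2, 216.0], [296, 215, 4, 3, 10]), ([298.1, 219.9], [296, 219, 6, 3, 15])] [([289.4, 187.2], [288, 185, 3, 5, 8]), ([295.8, 186.8], [292, 185, 8, 4, 20]), ([302.7, 186.0], [301, 185, 4, 3, 9])]
[ 1.  -0.1  0.5] [ 501.4 -139.    88. ]
```

```bash
python3 -m jog '[{"dx":0,"dy":0,"dz":-0.08,"ax":0,"ay":0,"az":0,"gripper":-1},{"dx":-0.08,"dy":-0.03,"dz":-0.08,"ax":0,"ay":0,"az":0,"gripper":-1},{"dx":-0.16,"dy":-0.06,"dz":-0.08,"ax":0,"ay":0,"az":0,"gripper":-1},{"dx":-0.23,"dy":-0.08,"dz":-0.08,"ax":0,"ay":0,"az":0,"gripper":-1},{"dx":-0.23,"dy":-0.08,"dz":-0.08,"ax":0,"ay":0,"az":0,"gripper":-1},{"dx":-0.23,"dy":-0.08,"dz":-0.08,"ax":0,"ay":0,"az":0,"gripper":-1},{"dx":-0.23,"dy":-0.08,"dz":-0.08,"ax":0,"ay":0,"az":0,"gripper":-1}]'
python3 - <<'E'
from h import *
p0=r.observe()["tool_pos"];print(p0)
out=[]
for n in("side","top"):
  f=grab(n);M=f["cam_to_world"]
  for z in (0,25,50):
    c=M[:3,:3].T@(p0+[0,0,z]-M[:3,3]);u,v=f["cx"]-f["fx"]*c[0]/c[2],f["cy"]+f["fy"]*c[1]/c[2];print(n,z,u,v)
    if z==0:u0,v0=int(u),int(v)
  k=f["img"][v0-45:v0+25,u0-35:u0+35].copy();k=cv2.resize(k,(390,390),interpolation=cv2.INTER_CUBIC);cv2.circle(k,(int(35.5*390/70),int(45.5*390/70)),4,(0,255,0),1);out.append(k)
  print(u0,v0)
cv2.imwrite("pics/tip.png",cv2.cvtColor(np.hstack(out),cv2.COLOR_RGB2BGR))
E
```

```text
time_s: 9.9
tool_pos: [462.1, -315.0, 147.0]
orientation: [-0.0, 0.663, 0.749, 0.001]
contact_force: [0.8, 0.2, 0.9]
gripper_width: -0.0
grip_force: 0.0
[ 462.08435263 -315.03480753  147.00096439]
side 0 331.6695450250563 141.17728192693778
side 25 332.7202035317631 133.78633445765084
side 50 333.79722513725574 126.20993350656205
331 141
top 0 367.5345101548006 226.85752880476184
top 25 369.9601877298083 226.03127862247317
top 50 372.498614644806 225.1666230215585
367 226
```

View pics/tip.png

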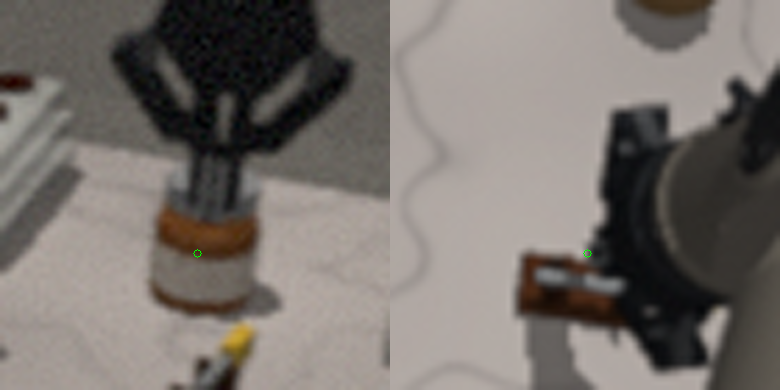

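The fingertips show at crop (212,215) while the reported TCP projects to (197,253). The real tips are therefore about 24 mm above the reported TCP, so I'll use z ≈ 7 for the grasp. The pin's axis is about 0.12 rad from +y, leaning to +x.

```bash
python3 -m jog '[{"dx":-0.106,"dy":-0.027,"dz":0,"ax":0,"ay":0,"az":0.1,"gripper":0},{"dx":-0.106,"dy":-0.027,"dz":0.03,"ax":0,"ay":0,"az":0.152,"gripper":0},{"dx":-0.106,"dy":-0.027,"dz":0.07,"ax":0,"ay":0,"az":0.152,"gripper":0},{"dx":-0.106,"dy":-0.027,"dz":0.08,"ax":0,"ay":0,"az":0.152,"gripper":0},{"dx":-0.106,"dy":-0.027,"dz":0.08,"ax":0,"ay":0,"az":0.152,"gripper":0},{"dx":-0.106,"dy":-0.027,"dz":0.08,"ax":0,"ay":0,"az":0.152,"gripper":0}]'
python3 - <<'E'
from h import *
o=r.observe();print(o["tool_pos"],o["gripper_width"],o["joints"].round(2))
out=[]
for n,b in(("side",(300,110,370,190)),("top",(340,200,410,280))):
  f=grab(n);x0,y0,x1,y1=b
  out.append(cv2.resize(f["img"][y0:y1,x0:x1],(385,440),interpolation=cv2.INTER_CUBIC))
cv2.imwrite("pics/above.png",cv2.cvtColor(np.hstack(out),cv2.COLOR_RGB2BGR))
E
```

```text
time_s: 10.75
tool_pos: [451.7, -398.5, 88.5]
orientation: [0.001, 0.748, 0.664, 0.0]
contact_force: [0.1, 0.6, -0.2]
gripper_width: 0.504
grip_force: 0.0
[ 451.72160594 -398.50877009   88.46647768] 0.5043399808334164 [ 0.88  0.52 -0.27  1.53  0.15  1.11  0.46]
```

View pics/above.png

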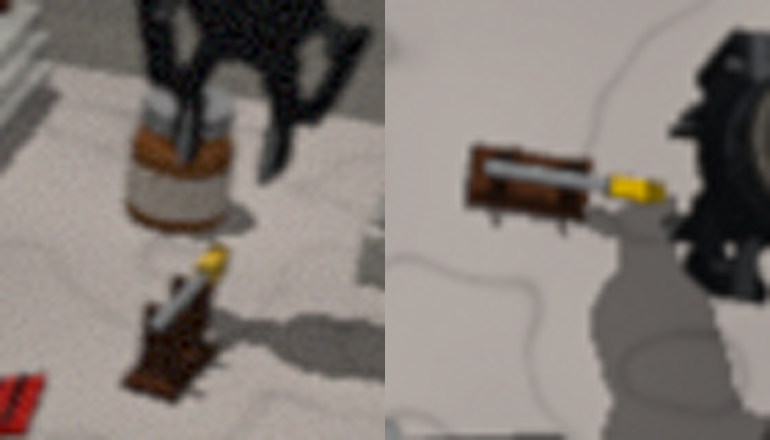

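Run:
```python
from h import *
s=grab("side");t=grab("top")
for z in(105,112,118,124):
  print(z,[onz(s,*p,z).round(1) for p in((333.6,138.7),(348.7,142.4),(341.2,140.5))])
y=lambda f,b:blobs(f,[18,150,100],[35,255,255],b)
a=y(t,(370,220,400,250));b=y(s,(325,145,350,170));print(a,b,tri(t,a[0][0],s,b[0][0]))
# shaft line in top
print("tip~",onz(t,340+(487-385)/5.5,200+167/5.5,54),"handle in",onz(t,340+(612-385)/5.5,200+186/5.5,58),"handle out",onz(t,340+(663-385)/5.5,200+190/5.5,58))
```

```text
105 [array([ 478.5, -418. ,  105. ]), array([ 426.6, -413.5,  105. ]), array([ 452.3, -416.2,  105. ])]
112 [array([ 475.6, -404. ,  112. ]), array([ 424.3, -399.6,  112. ]), array([ 449.7, -402.2,  112. ])]
118 [array([ 473.2, -392. ,  118. ]), array([ 422.4, -387.6,  118. ]), array([ 447.5, -390.2,  118. ])]
124 [array([ 470.7, -380. ,  124. ]), array([ 420.4, -375.7,  124. ]), array([ 445.3, -378.3,  124. ])]
[([385.1, 234.2], [381, 232, 10, 5, 35])] [([338.4, 157.0], [337, 155, 4, 5, 11])] (array([ 449.24333733, -394.05330329,   54.319925  ]), np.float64(0.7980741466855564))
tip~ [ 459.76956312 -312.36407011   54.        ] handle in [ 450.26485815 -381.07496858   58.        ] handle out [ 448.63655145 -409.53502956   58.        ]
```

```bash
python3 -m jog '[{"dx":0,"dy":0,"dz":0.05,"ax":0,"ay":0,"az":0,"gripper":0},{"dx":0,"dy":0,"dz":0.08,"ax":0,"ay":0,"az":0,"gripper":0},{"dx":0,"dy":0,"dz":0.1,"ax":0,"ay":0,"az":0,"gripper":0},{"dx":0,"dy":0,"dz":0.109,"ax":0,"ay":0,"az":0,"gripper":0},{"dx":0,"dy":0,"dz":0.109,"ax":0,"ay":0,"az":0,"gripper":0},{"dx":0,"dy":0,"dz":0.109,"ax":0,"ay":0,"az":0,"gripper":-1},{"dx":0,"dy":0,"dz":0.109,"ax":0,"ay":0,"az":0,"gripper":-1},{"dx":0,"dy":0,"dz":0.109,"ax":0,"ay":0,"az":0,"gripper":-1},{"dx":0,"dy":0,"dz":0.109,"ax":0,"ay":0,"az":0,"gripper":-1},{"dx":0,"dy":0,"dz":0.109,"ax":0,"ay":0,"az":0,"gripper":-1},{"dx":0,"dy":0,"dz":0.109,"ax":0,"ay":0,"az":0,"gripper":-1}]' 40
```

```text
time_s: 12.32
tool_pos: [450.9, -399.1, 5.9]
orientation: [0.001, 0.749, 0.663, 0.0]
contact_force: [-0.1, 0.3, 5.3]
gripper_width: 0.13
grip_force: 43.5
```

```bash
python3 -m jog '[{"dx":0,"dy":0,"dz":-0.04,"ax":0,"ay":0,"az":0,"gripper":-1},{"dx":0,"dy":0,"dz":-0.09,"ax":0,"ay":0,"az":0,"gripper":-1},{"dx":0,"dy":0,"dz":-0.12,"ax":0,"ay":0,"az":0,"gripper":-1},{"dx":0.05,"dy":0.055,"dz":-0.12,"ax":0,"ay":0,"az":-0.05,"gripper":-1},{"dx":0.1,"dy":0.11,"dz":-0.12,"ax":0,"ay":0,"az":-0.1,"gripper":-1},{"dx":0.15,"dy":0.16,"dz":-0.12,"ax":0,"ay":0,"az":-0.152,"gripper":-1},{"dx":0.177,"dy":0.19,"dz":-0.12,"ax":0,"ay":0,"az":-0.152,"gripper":-1},{"dx":0.177,"dy":0.19,"dz":-0.1,"ax":0,"ay":0,"az":-0.152,"gripper":-1},{"dx":0.177,"dy":0.19,"dz":-0.07,"ax":0,"ay":0,"az":-0.152,"gripper":-1},{"dx":0.177,"dy":0.19,"dz":-0.07,"ax":0,"ay":0,"az":-0.152,"gripper":-1},{"dx":0.177,"dy":0.19,"dz":-0.07,"ax":0,"ay":0,"az":-0.152,"gripper":-1}]'
python3 - <<'E'
from h import *
o=r.observe();print(o["tool_pos"],o["gripper_width"],o["contact_force"])
out=[]
for n,b in(("side",(255,125,325,205)),("top",(305,150,375,230))):
  f=grab(n);x0,y0,x1,y1=b
  out.append(cv2.resize(f["img"][y0:y1,x0:x1],(385,440),interpolation=cv2.INTER_CUBIC))
  print(n,"yel",blobs(f,[18,150,100],[35,255,255],b,5),"brass",blobs(f,[12,110,60],[24,255,255],b,3))
cv2.imwrite("pics/stage.png",cv2.cvtColor(np.hstack(out),cv2.COLOR_RGB2BGR))
E
```

```text
time_s: 13.7
tool_pos: [606.9, -285.2, 57.5]
orientation: [-0.0, 0.665, 0.747, -0.0]
contact_force: [0.2, 0.3, -1.1]
gripper_width: 0.129
grip_force: 42.7
[ 606.89546549 -285.16848956   57.46816141] 0.12881374527824632 [ 0.21929637  0.28789171 -1.10492674]
side yel [([282.9, 149.2], [281, 148, 4, 4, 11])] brass [([284.2, 148.1], [281, 136, 10, 23, 70]), ([291.0, 149.0], [291, 148, 1, 3, 3]), ([271.6, 180.3], [269, 177, 5, 8, 13]), ([272.0, 192.0], [270, 191, 5, 3, 11])]
top yel [([348.4, 180.6], [347, 179, 4, 4, 13]), ([312.4, 186.4], [312, 184, 2, 5, 8]), ([309.0, 189.3], [308, 188, 3, 4, 6])] brass [([348.8, 180.8], [347, 179, 5, 5, 22]), ([311.1, 188.0], [308, 183, 6, 9, 29])]
```

View pics/stage.png

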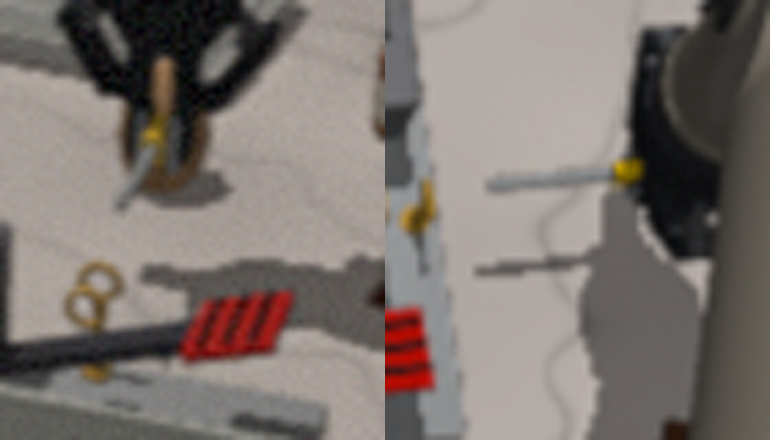

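Run:
```python
from h import *
s=grab("side");t=grab("top")
O=np.array([677.8,-31.8]);y=.1177;c,q=np.cos(y),np.sin(y);R=np.array([[c,q],[-q,c]])
K=lambda p:[*(R@(p[:2]-O)).round(1),round(p[2],1)]
def S(n,a,b):
  p,e=tri(t,b,s,a);print(n,K(p),round(e,1))
S("tip",(277,162.5),(323.7,183.8));S("base",(282.3,151),(346.8,181.5))
S("outer",(273.4,176.6),(312.6,187.3));S("inner",(270.6,180.3),(308.5,189))
f=s;M=f["cam_to_world"]
for n,k in(("outer",(-100,-125,70)),("inner",(-100,-97.5,70))):
  p=np.r_[O+R.T@k[:2],k[2]]
  for f in(s,t):
    M=f["cam_to_world"];d=M[:3,:3].T@(p-M[:3,3]);print(n,f["cx"]-f["fx"]*d[0]/d[2],f["cy"]+f["fy"]*d[1]/d[2])
for n in"st":
  pass
```

```text
tip [np.float64(-102.1), np.float64(-156.5), np.float64(98.7)] 2.1
base [np.float64(-101.2), np.float64(-227.0), np.float64(101.5)] 0.2
outer [np.float64(-102.2), np.float64(-126.3), np.float64(65.6)] 0.8
inner [np.float64(-101.3), np.float64(-113.2), np.float64(59.0)] 8.5
outer 272.790461639719 175.48369748235328
outer 312.27054196716 186.26690424922936
inner 270.24627639497646 180.1649701233294
inner 303.5569154140617 187.10100476117017
```

Pin tip triangulates to keeper (-102,-156.5), in line sideways with the outer eyelet. It needs about 32 mm down. I'll lower, bring the tip near and re-measure.

```bash
python3 -m jog '[{"dx":0,"dy":0.001,"dz":0.02,"ax":0,"ay":0,"az":0,"gripper":-1},{"dx":0,"dy":0.001,"dz":0.043,"ax":0,"ay":0,"az":0,"gripper":-1},{"dx":0.012,"dy":0.001,"dz":0.043,"ax":0,"ay":0,"az":0,"gripper":-1},{"dx":0.02,"dy":0.001,"dz":0.043,"ax":0,"ay":0,"az":0,"gripper":-1},{"dx":0.02,"dy":0.001,"dz":0.043,"ax":0,"ay":0,"az":0,"gripper":-1},{"dx":0.02,"dy":0.001,"dz":0.043,"ax":0,"ay":0,"az":0,"gripper":-1}]'
python3 - <<'E'
from h import *
o=r.observe();print(o["tool_pos"],o["contact_force"])
out=[]
for n,b in(("side",(255,145,305,202)),("top",(295,165,345,222))):
  f=grab(n);x0,y0,x1,y1=b
  out.append(cv2.resize(f["img"][y0:y1,x0:x1],(400,456),interpolation=cv2.INTER_CUBIC))
cv2.imwrite("pics/near.png",cv2.cvtColor(np.hstack(out),cv2.COLOR_RGB2BGR))
E
```

```text
time_s: 14.65
tool_pos: [607.4, -269.3, 26.1]
orientation: [0.001, 0.664, 0.747, 0.0]
contact_force: [0.6, 0.3, -0.1]
gripper_width: 0.137
grip_force: 42.7
[ 607.36282956 -269.26622472   26.10487594] [ 0.56091568  0.31034019 -0.12562898]
```

View pics/near.png

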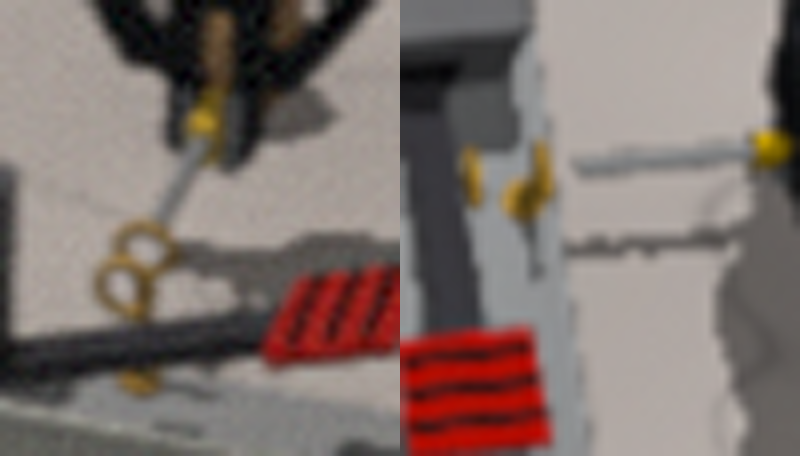

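The side view shows the shaft heading for the outer ring, with the shaft at crop (195,150)–(165,218) and the ring at (146,246). The top view has it level with the rings: the shaft runs along (575,165)–(755,147) and the inner ring is at (472,176). I'll compare these numerically against the projected axis.

Run:
```python
from h import *
s=grab("side");t=grab("top")
O=np.array([677.8,-31.8]);y=.1177;c,q=np.cos(y),np.sin(y);R=np.array([[c,q],[-q,c]])
def P(f,k):
  p=np.r_[O+R.T@np.array(k[:2]),k[2]];M=f["cam_to_world"];d=M[:3,:3].T@(p-M[:3,3]);return np.array([f["cx"]-f["fx"]*d[0]/d[2],f["cy"]+f["fy"]*d[1]/d[2]])
for f,n in((s,"side"),(t,"top")):
  for k in((-100,-97.5,70),(-100,-125,70),(-100,-140,70),(-100,-180,70),(-100,-205,70)):print(n,k,P(f,k).round(1))
  print("d/dkx",(P(f,(-99,-140,70))-P(f,(-100,-140,70))).round(2),"d/dz",(P(f,(-100,-140,71))-P(f,(-100,-140,70))).round(2))
# shaft profile: gray (low saturation) pixels
for v in range(158,174):
  row=s["hsv"][v,270:290];print(v,row[:,1].tolist(),"|",row[:,2].tolist())
```

```text
side (-100, -97.5, 70) [270.2 180.2]
side (-100, -125, 70) [272.8 175.5]
side (-100, -140, 70) [274.1 173. ]
side (-100, -180, 70) [277.6 166.6]
side (-100, -205, 70) [279.7 162.8]
d/dkx [-0.32 -0.06] d/dz [ 0.01 -0.28]
top (-100, -97.5, 70) [303.6 187.1]
top (-100, -125, 70) [312.3 186.3]
top (-100, -140, 70) [317.  185.8]
top (-100, -180, 70) [329.7 184.6]
top (-100, -205, 70) [337.6 183.8]
d/dkx [-0.04 -0.31] d/dz [ 0.05 -0.06]
158 [20, 21, 23, 21, 21, 23, 9, 22, 21, 157, 193, 210, 152, 60, 7, 32, 27, 60, 53, 41] | [163, 167, 164, 161, 161, 131, 54, 46, 61, 81, 107, 102, 89, 77, 71, 48, 28, 30, 58, 81]
159 [23, 22, 23, 26, 25, 22, 19, 21, 91, 169, 190, 188, 157, 63, 8, 20, 97, 20, 47, 18] | [165, 162, 167, 165, 161, 127, 67, 49, 92, 142, 158, 130, 94, 77, 63, 38, 21, 25, 65, 84]
160 [27, 22, 23, 23, 23, 18, 17, 58, 119, 181, 185, 191, 155, 57, 12, 22, 54, 19, 20, 19] | [163, 163, 167, 165, 166, 131, 61, 62, 120, 165, 176, 152, 110, 67, 64, 47, 19, 41, 63, 81]
161 [22, 23, 25, 29, 24, 20, 9, 60, 99, 144, 153, 177, 151, 42, 8, 20, 12, 33, 18, 13] | [162, 165, 164, 167, 157, 127, 55,
[... 1576 characters left out ...]
 26, 20, 26, 24, 28, 23, 22, 22] | [171, 174, 174, 168, 159, 135, 111, 115, 150, 168, 172, 176, 168, 170, 169, 167, 174, 165, 171, 165]
171 [23, 31, 24, 27, 11, 6, 9, 21, 24, 25, 27, 28, 23, 23, 23, 24, 23, 23, 26, 23] | [168, 167, 170, 163, 138, 118, 118, 143, 169, 176, 171, 171, 168, 170, 169, 168, 170, 170, 166, 167]
172 [35, 50, 70, 72, 46, 23, 16, 22, 23, 22, 21, 23, 23, 25, 18, 23, 21, 20, 23, 21] | [162, 162, 156, 148, 128, 111, 127, 171, 178, 175, 172, 174, 169, 171, 169, 168, 171, 164, 168, 169]
173 [80, 97, 111, 117, 118, 92, 37, 27, 22, 23, 24, 27, 23, 25, 24, 23, 24, 27, 20, 24] | [149, 132, 126, 129, 132, 116, 144, 172, 177, 177, 173, 172, 169, 173, 173, 174, 169, 172, 169, 173]
```

```bash
python3 -m jog '[{"dx":0.01,"dy":0,"dz":0,"ax":0,"ay":0,"az":0,"gripper":-1},{"dx":0.018,"dy":0,"dz":0,"ax":0,"ay":0,"az":0,"gripper":-1},{"dx":0.025,"dy":0,"dz":0,"ax":0,"ay":0,"az":0,"gripper":-1},{"dx":0.028,"dy":0,"dz":0,"ax":0,"ay":0,"az":0,"gripper":-1},{"dx":0.028,"dy":0,"dz":0,"ax":0,"ay":0,"az":0,"gripper":-1}]'
```

```text
time_s: 15.48
tool_pos: [604.5, -247.9, 25.5]
orientation: [0.0, 0.664, 0.748, -0.0]
contact_force: [-0.3, 0.7, -0.8]
gripper_width: 0.135
grip_force: 42.7
```

Tip is past the outer ring with no contact. Continuing through the inner one.

```bash
python3 -m jog '[{"dx":0.01,"dy":0,"dz":0,"ax":0,"ay":0,"az":0,"gripper":-1},{"dx":0.018,"dy":0,"dz":0,"ax":0,"ay":0,"az":0,"gripper":-1},{"dx":0.026,"dy":0,"dz":0,"ax":0,"ay":0,"az":0,"gripper":-1},{"dx":0.032,"dy":0,"dz":0,"ax":0,"ay":0,"az":0,"gripper":-1},{"dx":0.032,"dy":0,"dz":0,"ax":0,"ay":0,"az":0,"gripper":-1},{"dx":0.032,"dy":0,"dz":0,"ax":0,"ay":0,"az":0,"gripper":-1}]'
python3 - <<'E'
from h import *
for n,b in(("side",(255,145,305,202)),("top",(295,165,345,222))):
  f=grab(n);print(n,"brass/yel",blobs(f,[12,110,60],[35,255,255],b,3))
t=f
for v in range(178,196):print(v,t["hsv"][v,298:330,1].tolist())
for v in range(178,196):print(v,t["hsv"][v,298:330,2].tolist())
E
```

```text
time_s: 16.23
tool_pos: [601.6, -224.7, 25.4]
orientation: [0.0, 0.664, 0.747, -0.0]
contact_force: [-0.1, -0.5, -0.3]
gripper_width: 0.136
grip_force: 42.7
side brass/yel [([288.3, 152.5], [286, 149, 6, 8, 23]), ([276.9, 166.6], [275, 163, 5, 9, 25]), ([273.5, 173.2], [272, 173, 4, 2, 4]), ([271.8, 180.7], [269, 177, 5, 8, 18]), ([272.0, 192.0], [270, 191, 5, 3, 11])]
top brass/yel [([311.0, 188.1], [308, 183, 6, 9, 26]), ([326.4, 184.8], [325, 183, 4, 5, 16]), ([303.6, 186.8], [303, 184, 2, 7, 11])]
178 [23, 15, 9, 3, 6, 6, 3, 6, 6, 6, 3, 5, 6, 5, 3, 12, 17, 19, 17, 17, 19, 19, 20, 19, 19, 16, 17, 17, 7, 20, 35, 22]
179 [20, 25, 17, 7, 9, 6, 3, 6, 6, 6, 6, 9, 4, 5, 3, 10, 20, 17, 17, 19, 17, 19, 20, 19, 19, 19, 19, 18, 13, 32, 60, 43]
180 [22, 25, 17, 10, 6, 6, 9, 3, 6, 3, 6, 9, 8, 5, 5, 7, 17, 19, 19, 19, 17, 17, 17, 19, 19, 19, 19, 17, 16, 11, 55, 36]
181 [17, 25, 17, 7, 9, 3, 6, 6, 6, 3, 6, 6, 6, 7, 2, 6, 17, 19, 19, 17, 19, 17, 17, 19, 17, 19, 16, 18, 17, 0, 91, 64]
182 [21, 25, 21, 15, 10, 3, 0, 3, 9, 6, 3, 9, 8, 10, 57, 34, 17, 19, 19, 20, 19, 19, 19, 17, 17, 17, 17, 51, 82, 
[... 3765 characters left out ...]
 95, 135, 144, 143, 164, 175, 174, 174, 174, 174, 175, 175, 177, 175, 133, 101, 99, 95, 83]
192 [60, 61, 61, 59, 65, 112, 143, 151, 152, 150, 141, 112, 89, 90, 130, 144, 152, 167, 175, 174, 173, 173, 174, 174, 173, 174, 172, 131, 101, 99, 100, 91]
193 [60, 61, 60, 60, 62, 97, 139, 149, 152, 152, 151, 133, 99, 84, 127, 146, 152, 167, 175, 176, 174, 173, 173, 174, 152, 139, 138, 114, 99, 99, 100, 94]
194 [58, 61, 60, 59, 61, 85, 131, 131, 141, 150, 150, 146, 109, 84, 104, 114, 119, 144, 168, 172, 151, 138, 140, 161, 131, 103, 101, 99, 98, 99, 99, 99]
195 [56, 61, 63, 61, 59, 68, 101, 98, 108, 117, 117, 115, 94, 80, 80, 80, 83, 105, 130, 136, 114, 100, 102, 124, 112, 97, 98, 98, 99, 99, 99, 99]
```

```bash
python3 -m jog '[{"dx":0,"dy":-0.0015,"dz":0,"ax":0,"ay":0,"az":0,"gripper":-1},{"dx":0.006,"dy":-0.0015,"dz":0,"ax":0,"ay":0,"az":0,"gripper":-1},{"dx":0.012,"dy":-0.0015,"dz":0,"ax":0,"ay":0,"az":0,"gripper":-1},{"dx":0.016,"dy":-0.0015,"dz":0,"ax":0,"ay":0,"az":0,"gripper":-1},{"dx":0.016,"dy":-0.0015,"dz":0,"ax":0,"ay":0,"az":0,"gripper":-1}]'
```

```text
time_s: 16.95
tool_pos: [599.1, -211.8, 25.4]
orientation: [-0.0, 0.664, 0.748, 0.0]
contact_force: [0.2, 0.4, -0.5]
gripper_width: 0.134
grip_force: 42.7
```

```bash
python3 -m jog '[{"dx":0.006,"dy":0,"dz":0,"ax":0,"ay":0,"az":0,"gripper":-1},{"dx":0.012,"dy":0,"dz":0,"ax":0,"ay":0,"az":0,"gripper":-1},{"dx":0.018,"dy":0,"dz":0,"ax":0,"ay":0,"az":0,"gripper":-1},{"dx":0.022,"dy":0,"dz":0,"ax":0,"ay":0,"az":0,"gripper":-1},{"dx":0.022,"dy":0,"dz":0,"ax":0,"ay":0,"az":0,"gripper":-1},{"dx":0.022,"dy":0,"dz":0,"ax":0,"ay":0,"az":0,"gripper":-1}]'
python3 - <<'E'
from h import *
print(r.observe()["contact_force"])
s=grab("side");t=grab("top");b=(285,165,345,222);print(blobs(t,[12,110,60],[35,255,255],b,3),blobs(s,[12,110,60],[35,255,255],(255,145,305,202),3))
for v in range(182,193):print(v,t["hsv"][v,288:318,2].tolist())
for v in range(174,192):print(v,s["hsv"][v,258:282,1].tolist(),s["hsv"][v,258:282,2].tolist())
E
```

```text
time_s: 17.7
tool_pos: [597.1, -196.4, 25.4]
orientation: [0.0, 0.664, 0.747, -0.0]
contact_force: [-0.6, -0.3, -0.7]
gripper_width: 0.131
grip_force: 42.7
[-0.56076857 -0.32219357 -0.71980012]
[([311.0, 188.3], [308, 183, 6, 9, 22]), ([303.7, 186.7], [303, 184, 2, 7, 10]), ([317.1, 186.1], [316, 184, 4, 5, 14])] [([286.8, 156.3], [284, 153, 6, 7, 19]), ([274.2, 172.2], [270, 168, 7, 10, 37]), ([271.7, 179.7], [269, 176, 5, 9, 12]), ([272.0, 192.0], [270, 191, 5, 3, 13])]
182 [82, 81, 81, 81, 82, 81, 70, 58, 58, 59, 60, 61, 61, 68, 79, 83, 81, 81, 81, 80, 78, 87, 129, 132, 149, 149, 166, 159, 95, 28]
183 [80, 80, 80, 82, 81, 81, 76, 58, 56, 59, 59, 60, 62, 66, 79, 106, 99, 87, 85, 85, 86, 115, 138, 119, 145, 148, 167, 174, 127, 58]
184 [84, 84, 85, 85, 85, 85, 84, 66, 58, 59, 59, 59, 60, 62, 91, 129, 132, 125, 127, 126, 126, 140, 146, 117, 145, 152, 165, 163, 170, 117]
185 [127, 127, 127, 128, 128, 127, 126, 90, 60, 59, 60, 60, 61, 64, 102, 128, 154, 145, 139, 134, 133, 138, 140, 121, 136, 149, 151, 139, 189, 152]
186 [151, 149, 150, 151, 151, 151, 149, 104, 70, 72, 79, 82, 91, 98, 1
[... 4062 characters left out ...]
46, 28, 25] [41, 50, 54, 54, 50, 50, 51, 55, 55, 52, 45, 33, 30, 40, 52, 51, 43, 39, 41, 38, 33, 39, 37, 41]
189 [5, 28, 15, 22, 30, 21, 18, 18, 34, 23, 36, 23, 46, 19, 48, 49, 44, 29, 18, 23, 36, 33, 42, 7] [49, 54, 52, 47, 51, 48, 43, 43, 38, 44, 35, 33, 22, 27, 32, 31, 35, 35, 29, 34, 28, 31, 36, 35]
190 [24, 13, 22, 27, 8, 45, 0, 15, 11, 20, 35, 21, 8, 30, 17, 38, 60, 41, 16, 4, 21, 10, 16, 29] [42, 39, 35, 38, 34, 34, 31, 33, 24, 26, 36, 36, 31, 34, 30, 40, 47, 56, 63, 57, 49, 49, 62, 62]
191 [46, 107, 51, 0, 51, 15, 22, 37, 15, 8, 12, 38, 112, 124, 139, 121, 91, 47, 2, 11, 16, 26, 20, 23] [28, 31, 30, 35, 30, 35, 35, 41, 51, 63, 65, 68, 80, 82, 66, 63, 87, 103, 110, 97, 81, 78, 88, 87]
```

The bright shaft shows about 9 px (roughly 28 mm) past the inner ring in the top view, and there is no contact force. The pin is through both eyelets. I'll release and lift straight up.

```bash
python3 -m jog '[{"dx":0,"dy":0,"dz":0,"ax":0,"ay":0,"az":0,"gripper":-0.6},{"dx":0,"dy":0,"dz":0,"ax":0,"ay":0,"az":0,"gripper":-0.4},{"dx":0,"dy":0,"dz":0,"ax":0,"ay":0,"az":0,"gripper":-0.4},{"dx":0,"dy":0,"dz":0,"ax":0,"ay":0,"az":0,"gripper":-0.4},{"dx":-0.005,"dy":0,"dz":-0.02,"ax":0,"ay":0,"az":0,"gripper":-0.4},{"dx":-0.005,"dy":0,"dz":-0.06,"ax":0,"ay":0,"az":0,"gripper":-0.4},{"dx":-0.005,"dy":0,"dz":-0.12,"ax":0,"ay":0,"az":0,"gripper":-0.4},{"dx":-0.06,"dy":-0.05,"dz":-0.17,"ax":0,"ay":0,"az":0,"gripper":-0.4},{"dx":-0.12,"dy":-0.1,"dz":-0.17,"ax":0,"ay":0,"az":0,"gripper":-0.4},{"dx":-0.17,"dy":-0.15,"dz":-0.17,"ax":0,"ay":0,"az":0,"gripper":-0.4},{"dx":-0.17,"dy":-0.15,"dz":-0.17,"ax":0,"ay":0,"az":0,"gripper":-0.4},{"dx":-0.17,"dy":-0.15,"dz":-0.17,"ax":0,"ay":0,"az":0,"gripper":-0.4}]'
python3 - <<'E'
from h import *
s=grab("side");t=grab("top");O=np.array([677.8,-31.8]);y=.1177;c,q=np.cos(y),np.sin(y);R=np.array([[c,q],[-q,c]])
Y=([20,150,100],[35,255,255]);a=blobs(t,*Y,(285,165,345,205),3);b=blobs(s,*Y,(255,145,305,202),3);print("yel",a,b)
for p in a:
  for k in b:
    m,e=tri(t,p[0],s,k[0])
    if e<8:print((R@(m[:2]-O)).round(1),m[2].round(1),e.round(1))
E0=([3,110,60],[16,255,220]);balls=blobs(t,*E0,(245,175,290,240),15);print("balls",[(R@(onz(t,*p[0],50)[:2]-O)).round(0) for p in balls],[p[1] for p in balls])
for v in range(183,192):print(v,t["hsv"][v,288:330,2].tolist())
E
python3 lid.py
```

```text
time_s: 19.3
tool_pos: [500.9, -335.8, 153.9]
orientation: [0.001, 0.665, 0.747, 0.001]
contact_force: [1.0, 0.8, 0.7]
gripper_width: 0.301
grip_force: 0.0
yel [([320.2, 185.6], [316, 184, 9, 4, 32]), ([304.0, 187.5], [304, 186, 1, 4, 4]), ([308.6, 189.8], [308, 189, 2, 3, 5])] [([275.5, 171.2], [274, 169, 4, 6, 17])]
[-101.  -149.9] 71.0 1.0
[-111.8  -94.3] 106.5 7.2
[-113.5 -108. ] 97.4 2.9
balls [array([-181.,   29.])] [[259, 205, 14, 26, 255]]
183 [80, 79, 80, 80, 81, 80, 77, 58, 56, 59, 60, 61, 61, 66, 78, 106, 99, 86, 85, 84, 85, 114, 138, 118, 145, 147, 164, 174, 176, 167, 167, 165, 172, 178, 186, 188, 190, 181, 176, 176, 176, 177]
184 [84, 84, 84, 85, 84, 85, 84, 65, 57, 59, 59, 61, 60, 63, 91, 129, 131, 126, 128, 126, 125, 138, 144, 116, 145, 150, 164, 166, 188, 191, 172, 180, 196, 200, 204, 206, 206, 176, 169, 176, 176, 177]
185 [126, 126, 126, 127, 127, 127, 126, 90, 60, 58, 58, 59, 59, 62, 101, 128, 155, 154, 149, 141, 137, 136, 134, 111, 132, 147, 155, 143, 192, 214, 198, 205, 213, 213, 214, 213, 211, 177, 168, 175, 175, 176]
186 [150, 148, 149, 151, 151, 150, 148, 104, 
[... 926 characters left out ...]
4, 173, 174, 173, 173, 174, 174, 174, 173, 174, 173, 174, 174, 174, 173]
191 [150, 149, 147, 149, 151, 149, 147, 112, 69, 50, 56, 59, 58, 52, 62, 112, 128, 139, 152, 152, 153, 117, 89, 95, 134, 143, 139, 162, 173, 174, 173, 173, 174, 174, 173, 174, 173, 174, 173, 173, 173, 173]
lid [(array([630.655149  ,  -7.15947226, 131.99968884]), np.float64(0.6646523550989566))]
red [([301.9, 207.5], [295, 206, 16, 4, 28]), ([303.2, 210.9], [295, 209, 17, 5, 50]), ([303.8, 215.1], [296, 213, 17, 5, 50]), ([304.0, 219.3], [296, 217, 17, 5, 55])] [([296.9, 184.3], [292, 179, 11, 10, 48]), ([304.0, 183.2], [302, 179, 5, 9, 23]), ([289.8, 185.9], [288, 182, 5, 8, 13])]
[-0.  -0.3  0.4] [ 501.7 -334.1  153.2]
```

Handle at keeper (-101,-150,~73), so the tip is at about -65. The lid is shut, both balls are in the tray and the robot is clear.

```bash
python3 -c "
from station import r
print(r.hand_in())"
```

```text
the job is handed in; nothing more can be done
None
```

I handed the job in at about 20 s of the 72 s allowed, though the hand-in returned no verdict: in the last measurements both balls were in the tray, the lid was eased fully shut, the pin was through both eyelets (tip about 30 mm past the inner one), and the arm was clear of everything, having gone nowhere near the bowl or the eggs.

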